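Set the turret depth stop of the pumpkin press

ROBOT

A 6-joint arm with a two-finger parallel gripper is mounted at the origin on the work surface. World frame = base frame: x ahead of the robot, y to its left, z up, the work surface at z = 0. Lengths are in m, angles in rad, forces in N, time in s.
With the tool pointing down it reaches from about 0.25 to 0.775 m from the base axis. Payload 4 kg.
Tool frame: the origin (TCP) lies at the very end of the fingers, on their centre line; the grasp point (between the pads) lies 19 mm behind it; x points along the fingers, y is the direction in which the jaws open and shut, and the axes are right-handed (so a half turn about x gives the same grasp; the last joint's range is limited). The gripper opens to 94 mm and grips with 3 to 60 N. Pads are 16 mm wide; open, the fingers measure 119 mm over their backs; the gripper's body (75 mm by 177 mm) begins 78 mm behind the grasp point.
Start: joints at [-1.259, 0.087, 1.371, -0, 1.684, -0.103], TCP at [0.222, -0.503, 0.206] pointing down, gripper open.
Joint ranges: [-3.1, 3.1], [-0.76, 2.03], [0.27, 2.55], [-1.08, 4.22], [0.17, 2.65], [-2.57, 2.57]. Speed limits (rad/s): [2.79, 2.79, 3.14, 3.14, 3.14, 3.14].

INTERFACE

Orientations are given as [roll, pitch, yaw] about the fixed x, y, z axes, in that order (R = Rz(yaw) Ry(pitch) Rx(roll)).
In Python, from bench import robot gives the robot as it stands.
- The arm moves only by the tool carry_out, never from a script. Its argument "targets" is a list of rows, each a list of 5 numbers: the closure, from 0 (fully open) to 1 (shut), then the shift along the tool's x, y, z in cm, then the turn about the tool's x in degrees. In form: [[fingers, tx, ty, tz, turn], ...]. A call has 1 to 20 rows; each row shifts and turns the commanded pose from where the row before left it, along the tool's axes as they then stand; what a row does not reach is not made up. A row lasts 1/10 s, in which the tool goes at most 50 mm and 8.59 degrees, less where a joint would pass 70% of its speed; a pose out of reach is approached as far as the arm can. A call is refused whole if a number of a shift passes 5 or a number of a turn 8.59, either way. A call with a gripper value outside its range is refused whole. The fingers move at their own pace and stop on an object; the grip force is fixed at half the most. Time passes only in rows, so rows that do not move let the fingers close. It gives the time, the measured TCP pose, the force and the opening at its end, in the units of the state.
- robot.get_obs(): the state, without advancing time (a new reading comes with each control period).
- robot.snapshot(name): name is "scene" or "top" or "wrist"; returns a dict with "image" (420x560x3 uint8, red, green, blue), "camera_matrix" (3x3 intrinsics, pixels), "pose" (4x4, takes a point from camera to world coordinates). Camera axes: x right, y up, looking along -z (the intrinsics and any distortion apply to the point x, -y, -z); pixel columns grow to the right and rows downward; lengths in m; the calibration is good to about 2 mm. The wrist camera is an equidistant fisheye: a pixel r from the principal point sees the ray r / f radians off the axis. A picture is of the moment at which its call begins. There is no depth.
- robot.close_job(): hands the job in, once; it reports no verdict.
The state is a dict: "time": time; "joint_positions": joint angles; "qvel": joint speeds; "joint_torque": joint torques, N m; "tool_pos": TCP position; "ee_rot": TCP orientation; "wrist_force": force on the tool from outside, world axes, zero at the start; "wrist_torque": the same for the moment, N m; "width": finger opening in m.
Only numpy, scipy, OpenCV 4.12 (cv2) and the standard library are available. Lean on these libraries where they do the work, as an engineer would, in place of code of your own. Each camera call takes 0.05 s, during which the arm holds its last target. There are 200 camera calls.

TASK

Turn the stop turret of the little bench press clockwise, a click at a time and letting it come to rest in each notch, until the shortest of its six posts stands under the ram, without running past it. Then gently push the ram down until it bears firmly on that post, keep a light steady pressure on it for about a second, and let go, leaving the ram down on the post. Do not force anything or disturb the things around.

Things in the scene. Friction and masses are not known exactly. Their poses are not given: they have to be found in the camera images.
- press: Fixed grey bench press; z up. Origin: at table height on the turret's vertical axis. Base plate 160 mm (x) by 215 mm (y, -95 to +120), 14 mm high. A column 50 x 26 mm at y = +86 to +112 rises to 108 mm and carries a bracket over the turret that guides the ram. Opposite the column, at the rim and below the disc, is the dark click housing (top 30 mm high).
- disc_face (a point): Fixed point on the turret's axis at the upper face of the turret disc, 42 mm above the table. The disc is aluminium, 150 mm across, 10 mm thick, with a low central nut 26 mm across and 5 mm high.
- ram_axis (a point): Fixed point on the ram's vertical axis at the top of the bracket (108 mm high; bracket 44 mm wide, 16 mm thick). It lies 58 mm from the turret axis, straight over the circle of posts.
- turret (a joint): Turret angle in rad, growing clockwise seen from above. Notches at 0, 1.047, 2.094, 3.142, 4.189 (shortest post under the ram) and 5.236; it starts in one of the first three or, rarely, balanced halfway between two of them. A spring and cam hold it: about 0.5 N m (9 N at a post) to break away, less up to midway, then it snaps on to the next notch. End stops -0.35, 5.6.
- stops: Six round steel posts standing on the disc and turning with it, 14 mm in diameter, 58 mm from the axis. Origin: on the axis at the disc's face; z up. In its frame they stand at 90, 150, 210, 270, 330, 30 degrees (x towards y) with heights 31, 26, 21, 16, 11, 36 mm. A post may be pushed, straddled or lightly pinched to turn the turret, never squeezed or pushed with over 40 N.
- short_top (a point): Centre of the top face of the shortest post (11 mm tall, 14 mm in diameter).
- ram: Steel ram (16 mm shaft, round-nosed foot) with a black knob on top, 36 mm across, 13 mm thick. Origin: lowest point of the foot, z up; at the start 81 to 85 mm above the table. It slides straight down with a drag of about 4 to 6 N, stays where left, and stops hard on the post below. The steady pressure wanted on the post is 4 to 25 N on top of the drag; over 40 N is too much.
- ram_foot (a point): Lowest point of the ram's foot.
- ram_top (a point): Centre of the top face of the ram's knob, where to press; 69 mm above the foot.
- gourd: Bystander: small loose orange pumpkin, 90 mm across, about 85 mm high with its stalk; origin at its underside.
- cup: Bystander: loose white plastic cup, 74 mm across, 105 mm high; origin at its underside.
- scoop: Bystander: loose steel spoon with a wooden handle, 190 mm long, lying flat; origin at its middle underside.

How it is judged:
By the outcome, as a careful person would: the job done as asked, in the order asked, and still so for the second after the job is handed in, with the robot touching nothing.
It also fails if it takes over 72 s, if anything falls off the work surface, if the arm or the gripper's body presses on something with over 40 N, if the wrist force passes 120 N, or if a joint passes its speed limit or range.

## Working session

There is one attempt and no reset: what is moved stays moved. The work goes in short steps, Python scripts to look and compute and a tool call to move; the robot and the scene stay as the last step left them, time stands still between calls to the robot, and variables do not carry over. Pictures are saved under pics/ and viewed, about 8 in all and at most 12, crops included, and the job is handed in when it is done.

Besides the shell and the picture viewer there is one more tool, called after "Request:" as name(argument=value, ...), one argument or row to a line, values as JSON. carry_out: Moves the arm, as the interface text tells. Its arguments: {"type":"object","properties":{"targets":{"type":"array","items":{"type":"array","items":{"type":"number"}}}},"required":["targets"]}

```bash
mkdir -p pics && python3 - <<'E'
from bench import robot
import cv2, numpy as np
o=robot.get_obs();print({k:np.round(v,3) for k,v in o.items()})
for n in("scene","top"):
    s=robot.snapshot(n);cv2.imwrite(f"pics/{n}0.png",s["image"][:,:,::-1]);np.savez(f"{n}0.npz",**s);print(n,s["camera_matrix"],s["pose"].round(3))
E
```

```text
{'time': np.float64(0.0), 'joint_positions': array([-1.259,  0.088,  1.372, -0.   ,  1.684, -0.103]), 'qvel': array([-0.   , -0.   , -0.003, -0.   ,  0.   , -0.001]), 'joint_torque': array([-1.0000e-03, -3.4019e+01, -3.0243e+01,  7.2000e-02,  3.3000e-02,
       -0.0000e+00]), 'tool_pos': array([ 0.221, -0.503,  0.204]), 'ee_rot': array([-1.663,  1.569,  1.893]), 'wrist_force': array([-0.295,  0.42 , -0.815]), 'wrist_torque': array([-0.002,  0.033,  0.023]), 'width': np.float64(0.094)}
scene [[381.84739725   0.         279.60853979]
 [  0.         381.84739725 212.1533709 ]
 [  0.           0.           1.        ]] [[-0.179 -0.735  0.654  1.213]
 [ 0.984 -0.126  0.128  0.12 ]
 [-0.012  0.666  0.746  0.814]
 [ 0.     0.     0.     1.   ]]
top [[517.60858856   0.         286.00769775]
 [  0.         517.60858856 214.6727801 ]
 [  0.           0.           1.        ]] [[-3.000e-03  9.930e-01 -1.200e-01  4.280e-01]
 [-1.000e+00 -1.000e-03  1.800e-02  8.000e-03]
 [ 1.800e-02  1.200e-01  9.930e-01  1.436e+00]
 [ 0.000e+00  0.000e+00  0.000e+00  1.000e+00]]
```

View pics/top0.png

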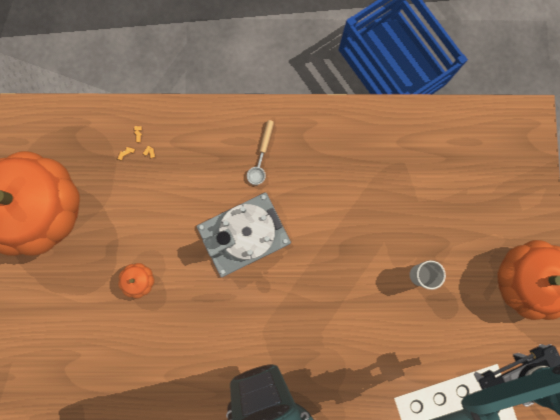

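View pics/scene0.png

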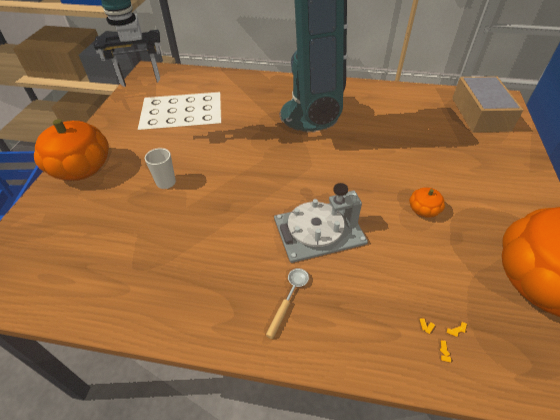

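The top view shows the press: nut near (246,231), knob near (223,238), column to the left and click housing near (273,217). The gourd is at (137,281), the cup at (428,275) and the spoon at (260,155). I'll zoom in and measure.

```bash
cat > h.py <<'E'
import numpy as np, cv2
def ray(s,px,fish=False):
    K=s["camera_matrix"];P=s["pose"]
    x=(px[0]-K[0,2])/K[0,0];y=(px[1]-K[1,2])/K[1,1]
    if fish:
        r=np.hypot(x,y); k=np.sin(r)/r if r>1e-9 else 1; d=np.array([x*k,-y*k,-np.cos(r)])
    else: d=np.array([x,-y,-1.])
    return P[:3,3],P[:3,:3]@d
def onz(s,px,z,fish=False):
    o,d=ray(s,px,fish);return o+d*(z-o[2])/d[2]
def proj(s,p,fish=False):
    P=s["pose"];c=P[:3,:3].T@(np.asarray(p)-P[:3,3]);K=s["camera_matrix"]
    x,y,z=c[0],-c[1],-c[2]
    if fish:
        q=np.hypot(x,y);t=np.arctan2(q,z)/max(q,1e-9);x,y=x*t,y*t
    else: x,y=x/z,y/z
    return np.array([K[0,0]*x+K[0,2],K[1,1]*y+K[1,2]])
E
python3 - <<'E'
from h import *
s=np.load("top0.npz");c=np.load("scene0.npz")
print("nut",onz(s,(246,231),.047),"knob",onz(s,(223,238),.152))
print("scene nut",onz(c,(316,222),.047),"knob",onz(c,(341,188),.152))
a=cv2.resize(s["image"][185:285,185:305],None,fx=6,fy=6,interpolation=cv2.INTER_CUBIC)[:,:,::-1]
cv2.imwrite("pics/topc.png",a)
a=cv2.resize(c["image"][175:265,265:375],None,fx=6,fy=6,interpolation=cv2.INTER_CUBIC)[:,:,::-1]
cv2.imwrite("pics/scc.png",a)
E
```

```text
nut [0.55260424 0.09028098 0.047     ] knob [0.52584866 0.14090627 0.152     ]
scene nut [0.55812932 0.08931275 0.047     ] knob [0.52839348 0.14129529 0.152     ]
```

View pics/topc.png

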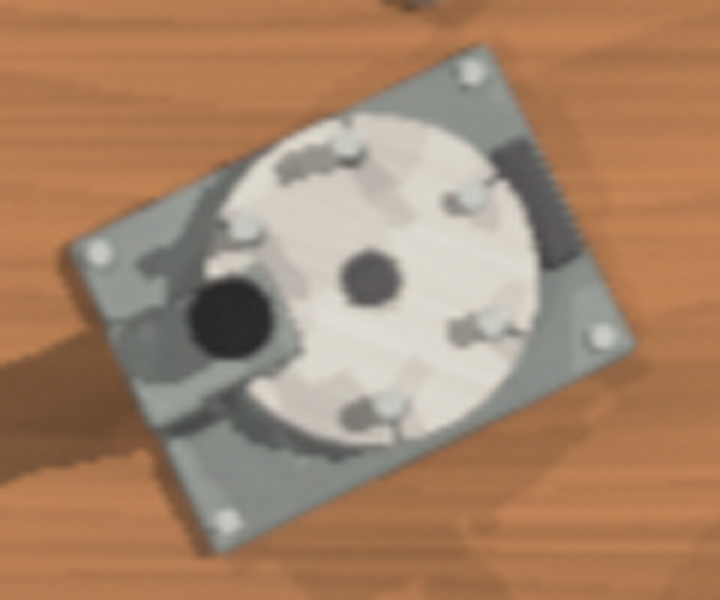

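View pics/scc.png

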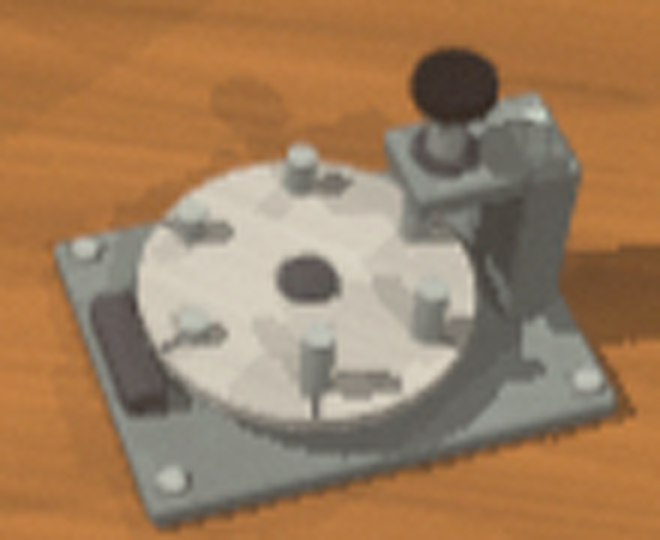

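```bash
python3 - <<'E'
from h import *
s=np.load("top0.npz");c=np.load("scene0.npz")
T=lambda p:(p[0]/6-.5+185+.08,p[1]/6+185-.4); C=lambda p:(p[0]/6+265-.4,p[1]/6+175-.4)
# base yaw from base corners, z=.014
cor=[onz(s,T(p),.014)[:2] for p in [(75,243),(485,45),(635,345),(215,553)]]
cs=[onz(c,C(p),.014)[:2] for p in [(155,520),(58,245),(618,398)]]
print(np.round(cor,4)); print(np.round(cs,4))
yd=(cor[0]-cor[1]+cor[3]-cor[2]);yd/=np.linalg.norm(yd);xd=np.array([yd[1],-yd[0]])
ctr=np.mean(cor,0);ax=ctr-yd*.0125
print("ydir deg",np.degrees(np.arctan2(yd[1],yd[0])),"axis from base",ax, "ram",ax+.058*yd)
nut=(onz(s,T((370,278)),.047)[:2]);nc=onz(c,C((308,278)),.047)[:2];print("nut",nut,nc)
for h,p,q in [(31,(245,226),(432,288)),(36,(348,148),(317,330)),(11,(472,198),(190,322)),(16,(492,324),(190,210)),(21,(390,405),(301,152))]:
  for n,P in(("t",onz(s,T(p),.042+h/1e3)[:2]-nut),("s",onz(c,C(q),.042+h/1e3)[:2]-nc)):
    print(h,n,np.linalg.norm(P).round(4),np.degrees(np.arctan2(P@yd,P@xd)).round(1))
E
```

```text
[[ 0.572   0.2269]
 [ 0.6641  0.039 ]
 [ 0.5247 -0.03  ]
 [ 0.4306  0.161 ]]
[[ 0.6698  0.0397]
 [ 0.5257 -0.0294]
 [ 0.5719  0.2288]]
ydir deg 116.16528652674533 axis from base [0.5533769  0.08801413] ram [0.52780109 0.14007062]
nut [0.55278332 0.08961932] [0.55449264 0.08871035]
31 t 0.0575 42.7
31 s 0.0566 44.2
36 t 0.0553 -17.6
36 s 0.0547 -17.5
11 t 0.0579 -78.5
11 s 0.0604 -76.8
16 t 0.059 -137.6
16 s 0.0598 -137.0
21 t 0.0585 163.8
21 s 0.0612 164.4
```

Five of the posts read consistently and the 26 mm post is under the ram. They sit about 13° counter-clockwise of the first notch, so the turret is near 0.82 rad and not settled in a notch. Next I'll work out the approach to straddle the 36 mm post.

```bash
cat >> h.py <<'E'
from scipy.spatial.transform import Rotation as Ro
Cx=np.array([.5535,.0888]);Y=116.2
def post(phi,r=.058):
    a=np.radians(phi+Y-90);return Cx+r*np.array([np.cos(a),np.sin(a)])
def delta(o,xyz,phi=None):
    R=Ro.from_euler("xyz",o["ee_rot"]).as_matrix()
    print("t",o["time"].round(2),"tcp",o["tool_pos"].round(4),"jaw deg",np.degrees(np.arctan2(R[1,1],R[0,1])).round(1),"tool x",R[:,0].round(3),"F",o["wrist_force"].round(1),"w",o["width"].round(3),"j1,j6",o["joint_positions"][[0,5]].round(2))
    d=R.T@(np.array(xyz)-o["tool_pos"])*100
    print("shift cm",d.round(2))
    if phi is not None:
        cw=phi+Y-180; j=np.degrees(np.arctan2(R[1,1],R[0,1]))
        t=-(cw-j); print("turn (y=cw tangent)",(t+180)%360-180,"(y=ccw)",t%360-180)
E
python3 - <<'E'
from h import *
from bench import robot
delta(robot.get_obs(),[*post(-17.3),.2],-17.3)
s=np.load("top0.npz");print("gourd",onz(s,(137,281),.04),"cup",onz(s,(428,275),.1))
E
```

```text
Traceback (most recent call last):
  File "h.py", line 24, in delta
    print("t",o["time"].round(2),"tcp",o["tool_pos"].round(4),"jaw deg",np.degrees(np.arctan2(R[1,1],R[0,1])).round(1),"tool x",R[:,0].round(3),"F",o["wrist_force"].round(1),"w",o["width"].round(3),"j1,j6",o["joint_positions"][[0,5]].round(2))
              ^^^^^^^^^^^^^^^
AttributeError: 'float' object has no attribute 'round'
```

```bash
sed -i 's/o\["time"\].round(2)/round(float(o["time"]),2)/;s/o\["width"\].round(3)/round(float(o["width"]),3)/' h.py
python3 - <<'E'
from h import *
from bench import robot
delta(robot.get_obs(),[*post(-17.3),.2],-17.3)
s=np.load("top0.npz");print("gourd",onz(s,(137,281),.04),"cup",onz(s,(428,275),.1))
E
```

```text
t 0.1 tcp [ 0.2215 -0.5029  0.2044] jaw deg -66.2 tool x [-0.001  0.002 -1.   ] F [ 0.9  0.3 -0.1] w 0.094 j1,j6 [-1.26 -0.1 ]
shift cm [  0.53 -39.28 -59.84]
turn (y=cw tangent) 14.866892273318172 (y=ccw) -165.13310772668183
gourd [0.42001698 0.3797422  0.04      ] cup [ 0.43342805 -0.38207823  0.1       ]
```

Request:
carry_out(
  targets=[
    [0.65, 0, -1, -1.5, 0],
    [0.65, 0, -2, -3, 0],
    [0.65, 0, -2, -3, 0],
    [0.65, 0, -2, -3, 0],
    [0.65, 0, -2, -3, 0],
    [0.65, 0, -2, -3, 0],
    [0.65, 0, -2, -3, 0],
    [0.65, 0, -2, -3, 0],
    [0.65, 0, -2, -3, 0],
    [0.65, 0, -2, -3, 0],
    [0.65, 0, -2, -3, 0],
    [0.65, 0, -2, -3, 0],
    [0.65, 0, -2, -3, 0],
    [0.65, 0, -2, -3, 0],
    [0.65, 0, -2, -3, 0],
    [0.65, 0, -2, -3, 0],
    [0.65, 0, -2, -3, 0],
    [0.65, 0, -2, -3, 0],
    [0.65, 0, -2, -3, 0],
    [0.65, 0, -2, -3, 0],
  ],
)

```text
time: 2.1
tool_pos: [0.5995, 0.0919, 0.2053]
ee_rot: [-0.741, 1.57, 2.816]
wrist_force: [1.0, -0.2, 0.2]
width: 0.0329
```

Request:
carry_out(
  targets=[
    [0.65, 0, 0, 0, -8.25],
    [0.65, 0, 0, 0, -8.25],
    [0.65, 0, 0, 0, -8.25],
    [0.65, 0, 0, 0, -8.25],
    [0.65, 0, 0, 0, -8.25],
    [0.65, 0, 0, 0, -8.25],
    [0.65, 0, 0, 0, -8.25],
    [0.65, 0, 0, 0, -8.25],
    [0.65, 0, 0, 0, -8.25],
    [0.65, 0, 0, 0, -8.25],
    [0.65, 0, 0, 0, -8.25],
    [0.65, 0, 0, 0, -8.25],
    [0.65, 0, 0, 0, -8.25],
    [0.65, 0, 0, 0, -8.25],
    [0.65, 0, 0, 0, -8.25],
    [0.65, 0, 0, 0, -8.25],
    [0.65, 0, 0, 0, -8.25],
    [0.65, 0, 0, 0, -8.25],
    [0.65, 0, 0, 0, -8.25],
    [0.65, 0, 0, 0, -8.25],
  ],
)

```text
time: 4.1
tool_pos: [0.5988, 0.0905, 0.2052]
ee_rot: [2.61, 1.57, 2.77]
wrist_force: [-0.5, 1.2, -0.3]
width: 0.0324
```

```bash
python3 - <<'E'
from h import *
from bench import robot
delta(robot.get_obs(),[*post(-17.3),.12],-17.3)
s=robot.snapshot("wrist");cv2.imwrite("pics/w1.png",s["image"][:,:,::-1]);np.savez("w1.npz",**s);print(s["pose"][:3,3],s["camera_matrix"][0])
for f in (-17.3,42.7,-77.3,-137.3):print(f,proj(s,[*post(f),.042],True).round(),proj(s,[*post(f),.078],True).round())
E
```

```text
t 4.1 tcp [0.5988 0.0905 0.2052] jaw deg 99.2 tool x [-0.001  0.    -1.   ] F [-0.5  1.2 -0.3] w 0.032 j1,j6 [ 0.06 -1.67]
shift cm [8.52 0.52 1.31]
turn (y=cw tangent) -179.74953815465585 (y=ccw) 0.25046184534414806
[0.52072043 0.07875569 0.38427268] [325.1922621    0.         282.58174882]
-17.3 [287. 211.] [287. 220.]
42.7 [334. 185.] [339. 192.]
-77.3 [240. 184.] [236. 191.]
-137.3 [239. 130.] [234. 131.]
```

View pics/w1.png

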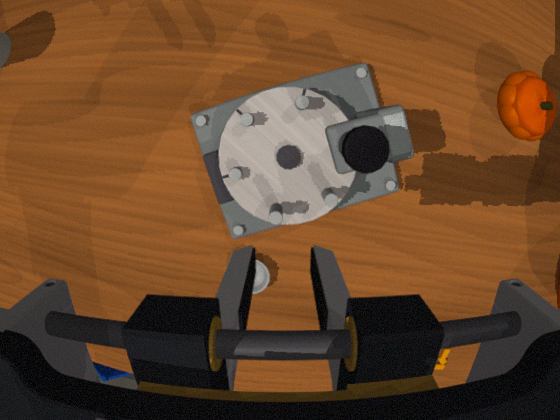

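The wrist view shows the nut at (289,157), the post tops at (276,211), (331,195), (236,173), (247,120) and (303,102), and the knob at (366,149).

```bash
cat > m.py <<'E'
from h import *
def meas(s,nut,posts,y=Y):
    n=onz(s,nut,.047,True)[:2];print("nut",n.round(4))
    for h,p in posts:
        P=onz(s,p,.042+h/1e3,True)[:2];d=P-n
        print(h,P.round(4),np.linalg.norm(d).round(4),((np.degrees(np.arctan2(d[1],d[0]))-y+90+180)%360-180).round(1))
E
python3 - <<'E'
from m import *
s=np.load("w1.npz")
meas(s,(289,157),[(36,(276,211)),(31,(331,196)),(11,(236,173)),(16,(247,120)),(21,(303,102))])
c=np.array([onz(s,p,.014,True)[:2] for p in [(192,118),(365,65),(399,184),(234,238)]]);print(c.round(4))
print("axis press from base:",c.mean(0)); d=c[1]-c[0]+c[2]-c[3];print(np.degrees(np.arctan2(d[1],d[0])))
print("knob",onz(s,(366,149),.152,True))
E
```

```text
nut [0.5522 0.0904]
36 [0.6034 0.0854] 0.0514 -31.8
31 [0.5809 0.1367] 0.0544 32.0
11 [0.5764 0.0388] 0.057 -91.1
16 [0.5207 0.0428] 0.0571 -149.7
21 [0.4947 0.0945] 0.0577 149.7
[[ 0.5263 -0.0262]
 [ 0.4336  0.1599]
 [ 0.5636  0.2277]
 [ 0.6624  0.0414]]
axis press from base: [0.54646822 0.10072031]
117.21954662432351
knob [0.5268228 0.1410314 0.152    ]
```

The turret has since settled in the first notch: posts read -31°, 32°, -91°, -150° and 150°, so the angle is about 1.047. That leaves three clicks. I'll position over the 36 mm post at -30°.

```bash
python3 - <<'E'
from h import *
from bench import robot
delta(robot.get_obs(),[*post(-30),.052],-30)
E
```

```text
t 4.15 tcp [0.5989 0.0904 0.2052] jaw deg 99.4 tool x [-0.001  0.    -1.   ] F [ 0.6 -1.  -0.1] w 0.033 j1,j6 [ 0.06 -1.68]
shift cm [15.32 -0.75  1.16]
turn (y=cw tangent) -166.83920943710564 (y=ccw) 13.160790562894391
```

Request:
carry_out(
  targets=[
    [0.65, 1, -0.25, 0.4, 4.4],
    [0.65, 1, -0.25, 0.4, 4.4],
    [0.65, 1, -0.25, 0.4, 4.4],
    [0.65, 1, 0, 0, 0],
    [0.65, 1, 0, 0, 0],
    [0.65, 1, 0, 0, 0],
    [0.65, 1, 0, 0, 0],
    [0.65, 1, 0, 0, 0],
    [0.65, 1, 0, 0, 0],
    [0.65, 1, 0, 0, 0],
    [0.65, 0, 0, 0, 0],
    [0.65, 0, 0, 0, 0],
  ],
)

```text
time: 5.35
tool_pos: [0.6123, 0.0827, 0.1052]
ee_rot: [-2.857, 1.57, -2.934]
wrist_force: [0.3, 0.4, -0.0]
width: 0.0332
```

```bash
python3 - <<'E'
from h import *
from bench import robot
delta(robot.get_obs(),[*post(-30),.052],-30)
s=robot.snapshot("wrist");cv2.imwrite("pics/w2.png",s["image"][:,:,::-1]);np.savez("w2.npz",**s)
E
```

```text
t 5.35 tcp [0.6123 0.0827 0.1052] jaw deg 85.6 tool x [-0. -0. -1.] F [ 0.3  0.4 -0. ] w 0.033 j1,j6 [ 0.04 -1.45]
shift cm [ 5.32  0.22 -0.11]
turn (y=cw tangent) 179.3629466489968 (y=ccw) -0.6370533510032033
```

View pics/w2.png

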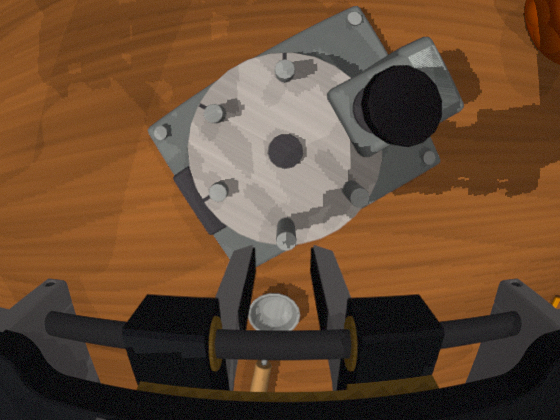

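The post at (287,240) is centred between the fingers, so I'll lower.

Request:
carry_out(
  targets=[
    [0.65, 0.8, 0.1, -0.1, -0.6],
    [0.65, 0.8, 0.1, 0, 0],
    [0.65, 0.8, 0, 0, 0],
    [0.65, 0.8, 0, 0, 0],
    [0.65, 0.8, 0, 0, 0],
    [0.65, 0.8, 0, 0, 0],
    [0.65, 0.5, 0, 0, 0],
    [0.65, 0, 0, 0, 0],
    [0.65, 0, 0, 0, 0],
  ],
)

```text
time: 6.3
tool_pos: [0.6117, 0.0848, 0.0525]
ee_rot: [-0.406, 1.571, -0.472]
wrist_force: [-0.3, 0.4, 0.3]
width: 0.0325
```

Request:
carry_out(
  targets=[
    [0.65, 0, -0.2, 0, 2],
    [0.65, 0, -0.2, 0, 2],
    [0.65, 0, -0.2, 0, 2],
    [0.65, 0, -0.2, 0, 2],
    [0.65, 0, -0.2, 0, 2],
    [0.65, 0, -0.2, 0, 2],
    [0.65, 0, -0.2, 0, 2],
    [0.65, 0, -0.2, 0, 2],
  ],
)

```text
time: 7.1
tool_pos: [0.6091, 0.0739, 0.0532]
ee_rot: [1.706, 1.562, 1.36]
wrist_force: [1.1, 11.3, -1.0]
width: 0.0326
```

```bash
python3 - <<'E'
from h import *
from bench import robot
delta(robot.get_obs(),[*post(-46),.052],-46)
E
```

```text
t 7.1 tcp [0.6091 0.0739 0.0532] jaw deg 70.2 tool x [ 0.002  0.009 -1.   ] F [ 1.1 11.3 -1. ] w 0.033 j1,j6 [ 0.02 -1.2 ]
shift cm [ 0.11 -0.48  0.07]
turn (y=cw tangent) 179.95824899728893 (y=ccw) -0.041751002711066576
```

Contact force is 11 N, about breakaway. Continuing the arc.

Request:
carry_out(
  targets=[
    [0.65, 0, -0.2, -0.01, 2],
    [0.65, 0, -0.2, 0, 2],
    [0.65, 0, -0.2, -0.01, 2],
    [0.65, 0, -0.2, 0, 2],
    [0.65, 0, -0.2, -0.01, 2],
    [0.65, 0, -0.2, 0, 2],
    [0.65, 0, -0.2, -0.01, 2],
    [0.65, 0, -0.2, 0, 2],
    [0.65, 0, -0.2, -0.01, 2],
    [0.65, 0, -0.2, 0, 2],
  ],
)

```text
time: 8.1
tool_pos: [0.6006, 0.0561, 0.0532]
ee_rot: [1.608, 1.562, 0.912]
wrist_force: [4.4, 8.5, -2.1]
width: 0.0329
```

Request:
carry_out(
  targets=[
    [0.65, 0, -0.2, -0.01, 2],
    [0.65, 0, -0.2, 0, 2],
    [0.65, 0, -0.2, -0.01, 2],
    [0.65, 0, -0.2, 0, 2],
    [0.65, 0, -0.2, -0.01, 2],
    [0.65, 0, -0.2, 0, 2],
    [0.65, 0, -0.2, -0.01, 2],
    [0.65, 0, -0.2, 0, 2],
    [0.65, 0, -0.2, 0, 2],
    [0.65, 0, -0.2, 0, 2],
    [0.65, 0, -0.2, 0, 2],
    [0.65, 0, -0.2, 0, 2],
    [0.65, 0, 0, 0, 0],
    [0.65, 0, 0, 0, 0],
    [0.65, 0, 0, 0, 0],
    [0.65, 0, 0, 0, 0],
    [0.65, 0, 0, 0, 0],
  ],
)

```text
time: 9.8
tool_pos: [0.5798, 0.0372, 0.0525]
ee_rot: [-0.352, 1.571, -1.466]
wrist_force: [0.5, 0.0, 1.0]
width: 0.0329
```

```bash
python3 - <<'E'
from h import *
from bench import robot
delta(robot.get_obs(),[*post(-90),.052],-90)
s=robot.snapshot("wrist");cv2.imwrite("pics/w3.png",s["image"][:,:,::-1]);np.savez("w3.npz",**s)
E
```

```text
t 9.8 tcp [0.5798 0.0372 0.0525] jaw deg 26.2 tool x [ 0. -0. -1.] F [0.5 0.  1. ] w 0.033 j1,j6 [-0.03 -0.49]
shift cm [ 0.05 -0.08  0.01]
turn (y=cw tangent) 179.97944755509758 (y=ccw) -0.02055244490242103
```

View pics/w3.png

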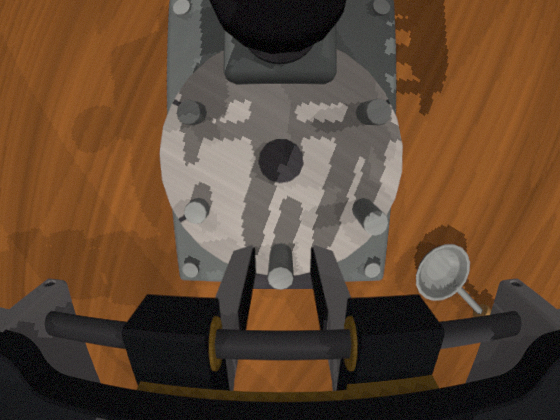

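The turret is at rest in notch 2.094: the 36 mm post is opposite the column at (280,270), the gap is free and the force is zero. Now the second click.

Request:
carry_out(
  targets=[
    [0.65, 0, -0.25, 0, 2],
    [0.65, 0, -0.2, 0, 2],
    [0.65, 0, -0.2, -0.01, 2],
    [0.65, 0, -0.2, 0, 2],
    [0.65, 0, -0.2, -0.01, 2],
    [0.65, 0, -0.2, 0, 2],
    [0.65, 0, -0.2, -0.01, 2],
    [0.65, 0, -0.2, 0, 2],
    [0.65, 0, -0.2, -0.01, 2],
    [0.65, 0, -0.2, 0, 2],
    [0.65, 0, -0.2, -0.01, 2],
    [0.65, 0, -0.2, 0, 2],
    [0.65, 0, -0.2, -0.01, 2],
    [0.65, 0, -0.2, 0, 2],
    [0.65, 0, -0.2, -0.01, 2],
    [0.65, 0, -0.2, 0, 2],
    [0.65, 0, -0.2, -0.01, 2],
    [0.65, 0, -0.2, 0, 2],
  ],
)

```text
time: 11.65
tool_pos: [0.5478, 0.0323, 0.0524]
ee_rot: [1.775, 1.563, 0.031]
wrist_force: [9.4, 0.8, -6.6]
width: 0.0329
```

Request:
carry_out(
  targets=[
    [0.65, 0, -0.2, -0.01, 2],
    [0.65, 0, -0.2, 0, 2],
    [0.65, 0, -0.2, -0.01, 2],
    [0.65, 0, -0.2, 0, 2],
    [0.65, 0, -0.2, -0.01, 2],
    [0.65, 0, -0.2, 0, 2],
    [0.65, 0, -0.2, -0.01, 2],
    [0.65, 0, -0.2, 0, 2],
    [0.65, 0, -0.2, 0, 2],
    [0.65, 0, -0.2, 0, 2],
    [0.65, 0, -0.2, 0, 2],
    [0.65, 0, -0.2, 0, 2],
    [0.65, 0, 0, 0, 0],
    [0.65, 0, 0, 0, 0],
    [0.65, 0, 0, 0, 0],
    [0.65, 0, 0, 0, 0],
    [0.65, 0, 0, 0, 0],
  ],
)

```text
time: 13.35
tool_pos: [0.5221, 0.041, 0.0525]
ee_rot: [1.408, 1.571, -0.753]
wrist_force: [-0.1, -0.5, 0.7]
width: 0.0327
```

```bash
python3 - <<'E'
from h import *
from bench import robot
delta(robot.get_obs(),[*post(-150),.052],-150)
s=robot.snapshot("wrist");cv2.imwrite("pics/w4.png",s["image"][:,:,::-1]);np.savez("w4.npz",**s)
E
```

```text
t 13.35 tcp [0.5221 0.041  0.0525] jaw deg -33.8 tool x [ 0. -0. -1.] F [-0.1 -0.5  0.7] w 0.033 j1,j6 [-0.03  0.56]
shift cm [ 0.05 -0.05  0.08]
turn (y=cw tangent) 179.97988202925268 (y=ccw) -0.02011797074732158
```

View pics/w4.png

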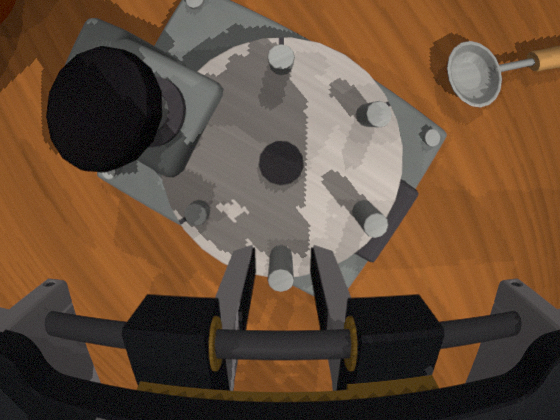

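The turret is at rest in notch 3.142, with the 36 mm post centred at (281,272). I'll lift and re-straddle the 31 mm post at -90° for the last click.

Request:
carry_out(
  targets=[
    [0.65, -1, 0, 0, 0],
    [0.65, -1.5, 0, 0, 0],
    [0.65, -1.5, 0, 0, 0],
    [0.65, -1.5, 0, 0, 0],
    [0.65, 0, 0, 0, 0],
    [0.65, 0, 0.71, 0.03, -7.5],
    [0.65, 0, 0.76, -0.05, -7.5],
    [0.65, 0, 0.76, -0.05, -7.5],
    [0.65, 0, 0.76, -0.05, -7.5],
    [0.65, 0, 0.76, -0.05, -7.5],
    [0.65, 0, 0.76, -0.05, -7.5],
    [0.65, 0, 0.76, -0.05, -7.5],
    [0.65, 0, 0.76, -0.05, -7.5],
    [0.65, 0, 0, 0, 0],
    [0.65, 0, 0, 0, 0],
  ],
)

```text
time: 14.9
tool_pos: [0.5789, 0.0367, 0.1069]
ee_rot: [-1.891, 1.57, -3.008]
wrist_force: [-0.0, -0.5, -0.4]
width: 0.033
```

```bash
python3 - <<'E'
from h import *
from bench import robot
delta(robot.get_obs(),[*post(-90),.052],-90)
E
```

```text
t 14.9 tcp [0.5789 0.0367 0.1069] jaw deg 26.0 tool x [-0.001 -0.    -1.   ] F [-0.  -0.5 -0.4] w 0.033 j1,j6 [-0.03 -0.49]
shift cm [5.49 0.03 0.01]
turn (y=cw tangent) 179.8182799136082 (y=ccw) -0.1817200863917776
```

Request:
carry_out(
  targets=[
    [0.65, 0.8, 0, 0, 0],
    [0.65, 0.8, 0, 0, 0],
    [0.65, 0.8, 0, 0, 0],
    [0.65, 0.8, 0, 0, 0],
    [0.65, 0.8, 0, 0, 0],
    [0.65, 0.8, 0, 0, 0],
    [0.65, 0.6, 0, 0, 0],
    [0.65, 0, 0, 0, 0],
    [0.65, 0, 0, 0, 0],
  ],
)

```text
time: 15.8
tool_pos: [0.5794, 0.0367, 0.0534]
ee_rot: [-0.088, 1.571, -1.202]
wrist_force: [-1.0, -0.4, 0.5]
width: 0.033
```

Request:
carry_out(
  targets=[
    [0.65, 0, -0.2, 0, 2],
    [0.65, 0, -0.2, 0, 2],
    [0.65, 0, -0.2, -0.01, 2],
    [0.65, 0, -0.2, 0, 2],
    [0.65, 0, -0.2, -0.01, 2],
    [0.65, 0, -0.2, 0, 2],
    [0.65, 0, -0.2, -0.01, 2],
    [0.65, 0, -0.2, 0, 2],
    [0.65, 0, -0.2, -0.01, 2],
    [0.65, 0, -0.2, 0, 2],
    [0.65, 0, -0.2, -0.01, 2],
    [0.65, 0, -0.2, 0, 2],
    [0.65, 0, -0.2, -0.01, 2],
    [0.65, 0, -0.2, 0, 2],
    [0.65, 0, -0.2, -0.01, 2],
    [0.65, 0, -0.2, 0, 2],
    [0.65, 0, -0.2, -0.01, 2],
    [0.65, 0, -0.2, 0, 2],
  ],
)

```text
time: 17.6
tool_pos: [0.5485, 0.0319, 0.0543]
ee_rot: [1.751, 1.561, 0.007]
wrist_force: [9.7, 0.0, -6.4]
width: 0.033
```

Request:
carry_out(
  targets=[
    [0.65, 0, -0.2, -0.01, 2],
    [0.65, 0, -0.2, 0, 2],
    [0.65, 0, -0.2, -0.01, 2],
    [0.65, 0, -0.2, 0, 2],
    [0.65, 0, -0.2, -0.01, 2],
    [0.65, 0, -0.2, 0, 2],
    [0.65, 0, -0.2, -0.01, 2],
    [0.65, 0, -0.2, 0, 2],
    [0.65, 0, -0.2, 0, 2],
    [0.65, 0, -0.2, 0, 2],
    [0.65, 0, -0.2, 0, 2],
    [0.65, 0, -0.2, 0, 2],
    [0.65, 0, 0, 0, 0],
    [0.65, 0, 0, 0, 0],
    [0.65, 0, 0, 0, 0],
    [0.65, 0, 0, 0, 0],
    [0.65, 0, 0, 0, 0],
  ],
)

```text
time: 19.3
tool_pos: [0.5221, 0.0407, 0.0535]
ee_rot: [1.901, 1.571, -0.26]
wrist_force: [0.1, 0.2, 0.4]
width: 0.0329
```

```bash
python3 - <<'E'
from h import *
from bench import robot
delta(robot.get_obs(),[*post(-150),.052],-150)
s=robot.snapshot("wrist");cv2.imwrite("pics/w5.png",s["image"][:,:,::-1]);np.savez("w5.npz",**s)
E
```

```text
t 19.3 tcp [0.5221 0.0407 0.0535] jaw deg -33.8 tool x [ 0. -0. -1.] F [0.1 0.2 0.4] w 0.033 j1,j6 [-0.03  0.56]
shift cm [ 0.15 -0.07  0.06]
turn (y=cw tangent) 179.97565311650163 (y=ccw) -0.024346883498367333
```

View pics/w5.png

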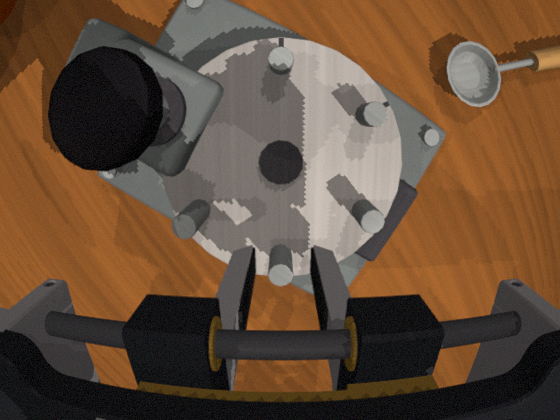

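The turret is at rest in notch 4.189: the 36 mm post has moved to (190,218), the 31 mm post is centred, and the shortest is under the ram. I'll lift, close the fingers and go over the knob.

Request:
carry_out(
  targets=[
    [0.65, -1, 0, 0, 0],
    [0.65, -2, 0, 0, 0],
    [0.65, -3, 0, 0, 0],
    [0.65, -4, 0, 0, 0],
    [0.65, -4, 0, 0, 0],
    [1, -1, 0, 0, 0],
    [1, 0, 0, 0, 0],
    [1, 0, 0, 0, 0],
  ],
)

```text
time: 20.15
tool_pos: [0.5214, 0.0407, 0.2022]
ee_rot: [-0.969, 1.569, -3.131]
wrist_force: [0.1, 0.7, -0.2]
width: 0.0128
```

```bash
python3 - <<'E'
from h import *
from bench import robot
delta(robot.get_obs(),[.527,.1406,.165])
E
```

```text
t 20.15 tcp [0.5214 0.0407 0.2022] jaw deg -33.8 tool x [-0.002 -0.    -1.   ] F [ 0.1  0.7 -0.2] w 0.013 j1,j6 [-0.03  0.56]
shift cm [ 3.72 -5.09 -8.61]
```

Request:
carry_out(
  targets=[
    [1, 0, -1, -1.7, 0],
    [1, 0, -1, -1.7, 0],
    [1, 0, -1, -1.7, 0],
    [1, 0, -1, -1.7, 0],
    [1, 0, -1.1, -1.8, 0],
    [1, 1, 0, 0, 0],
    [1, 1, 0, 0, 0],
    [1, 0.8, 0, 0, 0],
    [1, 0.6, 0, 0, 0],
    [1, 0, 0, 0, 0],
    [1, 0, 0, 0, 0],
  ],
)

```text
time: 21.25
tool_pos: [0.5276, 0.14, 0.1694]
ee_rot: [0.238, 1.571, -1.924]
wrist_force: [0.2, 0.8, 0.8]
width: 0.0004
```

```bash
python3 - <<'E'
from h import *
from bench import robot
delta(robot.get_obs(),[.527,.1406,.122])
E
```

```text
t 21.25 tcp [0.5276 0.14   0.1694] jaw deg -33.9 tool x [-0. -0. -1.] F [0.2 0.8 0.8] w 0.0 j1,j6 [0.16 0.75]
shift cm [ 4.74 -0.08 -0.01]
```

Request:
carry_out(
  targets=[
    [1, 0.3, 0, 0, 0],
    [1, 0.3, 0, 0, 0],
    [1, 0.3, 0, 0, 0],
    [1, 0.3, 0, 0, 0],
    [1, 0.3, 0, 0, 0],
    [1, 0.3, 0, 0, 0],
    [1, 0.2, 0, 0, 0],
    [1, 0.2, 0, 0, 0],
    [1, 0.2, 0, 0, 0],
  ],
)

```text
time: 22.15
tool_pos: [0.5276, 0.1406, 0.1458]
ee_rot: [2.14, 1.57, -0.022]
wrist_force: [-2.1, -0.2, 3.9]
width: 0.0004
```

Request:
carry_out(
  targets=[
    [1, 0.2, 0, 0, 0],
    [1, 0.2, 0, 0, 0],
    [1, 0.2, 0, 0, 0],
    [1, 0.2, 0, 0, 0],
    [1, 0.2, 0, 0, 0],
  ],
)

```text
time: 22.65
tool_pos: [0.5276, 0.1406, 0.1353]
ee_rot: [-3.083, 1.571, 1.039]
wrist_force: [-1.5, 0.3, 3.5]
width: 0.0004
```

Request:
carry_out(
  targets=[
    [1, 0.2, 0, 0, 0],
    [1, 0.2, 0, 0, 0],
    [1, 0.2, 0, 0, 0],
    [1, 0.1, 0, 0, 0],
    [1, 0.1, 0, 0, 0],
    [1, 0.1, 0, 0, 0],
  ],
)

```text
time: 23.25
tool_pos: [0.5276, 0.1406, 0.1264]
ee_rot: [1.112, 1.571, -1.049]
wrist_force: [-2.5, 0.1, 4.0]
width: 0.0007
```

Request:
carry_out(
  targets=[
    [1, 0.1, 0, 0, 0],
    [1, 0.1, 0, 0, 0],
  ],
)

```text
time: 23.45
tool_pos: [0.5276, 0.1406, 0.1244]
ee_rot: [1.737, 1.571, -0.424]
wrist_force: [-2.0, 1.2, 3.6]
width: 0.0005
```

Request:
carry_out(
  targets=[
    [1, 0.1, 0, 0, 0],
  ],
)

```text
time: 23.55
tool_pos: [0.5276, 0.1406, 0.1234]
ee_rot: [1.313, 1.571, -0.848]
wrist_force: [-1.5, 0.5, 3.3]
width: 0.0001
```

Request:
carry_out(
  targets=[
    [1, 0.1, 0, 0, 0],
    [1, 0.05, 0, 0, 0],
  ],
)

```text
time: 23.75
tool_pos: [0.5276, 0.1406, 0.1221]
ee_rot: [2.272, 1.571, 0.111]
wrist_force: [-2.3, -0.0, 5.7]
width: 0.0002
```

Request:
carry_out(
  targets=[
    [1, 0.1, 0, 0, 0],
  ],
)

```text
time: 23.85
tool_pos: [0.5276, 0.1406, 0.1219]
ee_rot: [2.144, 1.57, -0.017]
wrist_force: [-3.6, 0.5, 10.0]
width: 0.0005
```

Request:
carry_out(
  targets=[
    [1, 0.1, 0, 0, 0],
  ],
)

```text
time: 23.95
tool_pos: [0.5277, 0.1406, 0.1217]
ee_rot: [2.252, 1.57, 0.091]
wrist_force: [-4.5, -0.5, 12.6]
width: 0.0003
```

Request:
carry_out(
  targets=[
    [1, 0.1, 0, 0, 0],
    [1, 0.05, 0, 0, 0],
  ],
)

```text
time: 24.15
tool_pos: [0.5277, 0.1406, 0.1216]
ee_rot: [2.256, 1.569, 0.095]
wrist_force: [-6.8, -0.5, 15.8]
width: 0.0006
```

Request:
carry_out(
  targets=[
    [1, 0, 0, 0, 0],
    [1, 0, 0, 0, 0],
    [1, 0, 0, 0, 0],
    [1, 0, 0, 0, 0],
    [1, 0, 0, 0, 0],
    [1, 0, 0, 0, 0],
    [1, 0, 0, 0, 0],
  ],
)

```text
time: 24.85
tool_pos: [0.5277, 0.1406, 0.1216]
ee_rot: [2.243, 1.569, 0.081]
wrist_force: [-5.6, 0.1, 14.9]
width: 0.0002
```

Request:
carry_out(
  targets=[
    [1, 0, 0, 0, 0],
    [1, 0, 0, 0, 0],
    [1, 0, 0, 0, 0],
    [1, 0, 0, 0, 0],
    [1, 0, 0, 0, 0],
    [1, 0, 0, 0, 0],
  ],
)

```text
time: 25.45
tool_pos: [0.5277, 0.1406, 0.1216]
ee_rot: [2.241, 1.569, 0.079]
wrist_force: [-6.3, -1.1, 14.3]
width: 0.0006
```

Held at about 15 N for 1.3 s. I'll release straight up and move clear.

Request:
carry_out(
  targets=[
    [1, -0.1, 0, 0, 0],
    [1, -0.1, 0, 0, 0],
    [1, -0.2, 0, 0, 0],
    [1, -0.3, 0, 0, 0],
    [1, -1, 0, 0, 0],
    [1, -2, 0, 0, 0],
    [1, -3, 0, 0, 0],
    [1, -3, 0, 0, 0],
    [1, 0, 2, 4, 0],
    [1, 0, 2, 4, 0],
    [1, 0, 2, 4, 0],
    [1, 0, 2, 4, 0],
    [1, 0, 2, 4, 0],
    [1, 0, 2, 4, 0],
    [1, 0, 0, 0, 0],
    [1, 0, 0, 0, 0],
    [1, 0, 0, 0, 0],
  ],
)

```text
time: 27.15
tool_pos: [0.4939, -0.1248, 0.2156]
ee_rot: [-3.117, 1.57, 1.006]
wrist_force: [-0.2, -0.6, 0.2]
width: 0.0005
```

```bash
python3 - <<'E'
from h import *
from bench import robot
delta(robot.get_obs(),[.527,.1406,.122])
s=robot.snapshot("scene");c=robot.snapshot("top")
k=dict(fx=6,fy=6,interpolation=cv2.INTER_CUBIC)
a=cv2.resize(s["image"][175:265,265:375],None,fx=4,fy=4,interpolation=cv2.INTER_CUBIC)
b=cv2.resize(c["image"],(440,330))
cv2.imwrite("pics/end.png",np.vstack([a,b])[:600,:,::-1] if a.shape[1]==b.shape[1] else a)
E
```

```text
t 27.15 tcp [ 0.4939 -0.1248  0.2156] jaw deg -33.8 tool x [ 0.  0. -1.] F [-0.2 -0.6  0.2] w 0.001 j1,j6 [-0.36  0.23]
shift cm [  9.38 -12.   -23.89]
```

View pics/end.png

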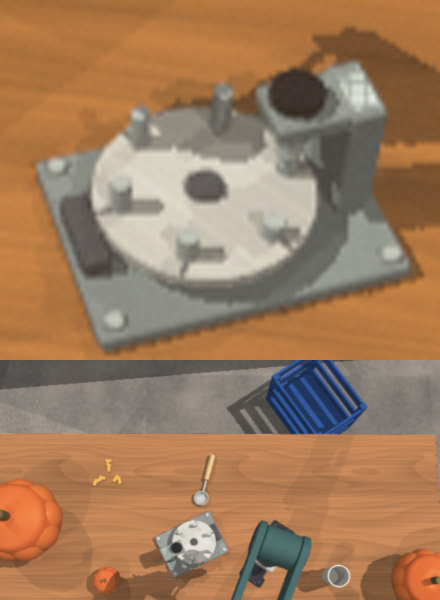

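The final picture shows the knob down at the bracket, the 36 mm post next to the ram on the left, the turret in its notch, and the gourd, cup and spoon where they were.

```bash
python3 -c "
from bench import robot
robot.close_job()"
```

```text
the job is handed in; nothing more can be done
```

The job is done and handed in at about 27 s of the 72 s allowed; no verdict was reported.

- **Turret:** I turned it three clicks clockwise by straddling the posts, and it came to rest in each notch (checked by wrist picture with no force on the tool). The shortest post ended under the ram without running past.
- **Ram:** I pushed it down with a drag of about 4 N. It stopped on the post with the knob top at 122 mm, exactly the height expected for the 11 mm post. I held about 15 N in total, roughly 10 N on the post, for 1.3 s, then lifted straight off.
- **Last checks:** The final pictures show the knob still down, the tallest post in the correct place beside the ram, and the gourd, cup and spoon where they started. The tool force was zero and the arm was well clear.
- **One disagreement:** The first pictures, at time 0, showed the turret about 13° short of the 1.047 notch. By the next look it had settled into that notch without being touched, so I counted the clicks from there.

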